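# Third hand for the lamp housing at the sprung fence

### The job

The optician is about to screw the lensmeter's white lamp housing together: first press its sprung cover down until it snaps shut, then carry the housing from the blue mat to the aluminium fixture and set it flat on the bed between the two blue lines, hinge end towards the steel fence. Push it square against the fence, gently, until the pointer stands in the green field (about 9 N, never deep into the red), and finish while still holding it there with a steady push; do not let go. Leave everything else on the bench where it is.

Things in the scene. Friction and masses are not known exactly. Their poses are not given: they have to be found in the camera images.
- housing_center (a point): Centre of the lamp housing (half-way up with the cover shut): a loose white box 110 long (its x) x 56 wide (its y) x 46 mm high with the cover shut, 0.3 to 0.5 kg, black slots in its long sides. Origin 23 mm above its underside. x points to the hinge end (the end that goes to the fence), y to its left, z up. It starts on a blue mat 200 x 150 x 3 mm. Grasp it across its 56 mm width, low on the white walls (the lowest 38 mm do not move).
- cover (a joint): How far the housing's cover is pressed down, rad: 0 = fully open as found (sloping up at 0.70 rad), 0.70 = shut. The white cover is an 8 mm plate, 110 x 56 mm, hinged along the housing's top edge at its +x end (hinge axis 55 mm from the centre along x, 38 mm above the underside); its free end rises over the -x end. Its spring pushes it open below about 0.5 rad and pulls it shut beyond that. About 5 N straight down on the black pad shuts it, and then it stays shut.
- cover_pad (a point): Middle of the black 30 x 30 mm thumb pad on top of the cover, 75 mm from the hinge axis along the cover, on the cover's outer surface; moves with the cover. With the cover shut it lies 20 mm from the housing's centre towards -x and 46 mm above the underside. The place to press down; pressing straight down over that shut position also meets the open cover.
- fixture: Aluminium fixture fixed to the table: bed plate 260 (x) x 150 (y) x 8 mm; origin at the centre of its underside on the table, x points across the bed towards the fence (the pushing direction), y left, z up. Two blue lines on the bed, 72 mm apart, run along x, centred on y = 0: the housing goes between them, parallel. A grey block 130 mm wide, top 50 mm above the table, stands behind the fence from x = 84 to 124 mm. The bed is free from x = -130 mm to the fence.
- fence_face (a point): Centre of the face of the sprung steel fence that the housing is pushed against; moves with the fence. The fence is 120 wide x 12 thick, from 10 to 45 mm above the table, its face at x = 40 mm of the fixture when at rest. This point lies 31 mm above the table; axes as the fixture's.
- fence (a joint): How far the fence is pushed in along the fixture's x, m: 0 at rest, stop at 0.030. Spring of 600 N per metre. A black pointer on the fence moves over coloured fields on top of the grey block: its tip is in yellow from 0 to 0.010, green from 0.010 to 0.020 (6 to 12 N), red beyond. It is far too deep beyond 0.026.
- phone: Black phone, 155 (x) x 74 x 9 mm, lying; bystander. Origin under its centre.
- ruler: White ruler, 24 x 160 x 4 mm; bystander. Origin under its centre, long side along its y.
- spray: Small lens-cleaner bottle with blue cap, 38 mm across, 125 mm high, upright; bystander. Origin under its centre.
- screwdriver: Screwdriver, 150 mm long along its x, lying; bystander. It lies between the mat and the fixture.
- spectacles: Black spectacles standing on rim and temples, 140 x 130 x 41 mm; bystander. Origin at the table under the bridge, the temples run along its +x.
- case: Closed blue spectacle case, 160 (x) x 62 x 40 mm; bystander. Origin under its centre.
- lens_tray: Red tray with lenses, 150 (x) x 100 x 30 mm; bystander. Origin under its centre.
Mind the look-alikes: they are no part of the job. Leave any orange look-alike of the part that bears housing_center alone.

How it is judged:
By the outcome, as a careful person would: the job done as asked, in the order asked, and still so for the second after the job is handed in, while the arm keeps its last pose, push and grip.
It also fails if it takes over 58 s, if anything falls off the work surface, if the arm or the gripper's body presses on something with over 40 N, if the wrist force passes 120 N, or if a joint passes its speed limit or range.

### The arm

A 6-joint arm with a two-finger parallel gripper is mounted at the origin on the work surface. World frame = base frame: x ahead of the robot, y to its left, z up, the work surface at z = 0. Lengths are in m, angles in rad, forces in N, time in s.
With the tool pointing down it reaches from about 0.3 to 0.775 m from the base axis. Payload 14.6 kg.
Tool frame: the origin (TCP) lies midway between the tips of the shut fingers; the grasp point (between the pads) lies 19 mm behind it; z points along the fingers, y is the line along which they close (so a half turn about z gives the same grasp; the last joint's range is limited). The gripper opens to 94 mm and grips with 3 to 60 N. Pads are 16 mm wide; open, the fingers measure 119 mm over their backs; the gripper's body (75 mm by 177 mm) begins 78 mm behind the grasp point.
Start: joints at [-1.317, 0.3, 1.521, -0, 1.321, -0.067], TCP at [0.173, -0.522, 0.205] pointing down, gripper open.
Joint ranges: [-3.03, 3.03], [-0.79, 2.21], [0.23, 2.52], [-1.04, 4.18], [0, 3.07], [-2.55, 2.55]. Speed limits (rad/s): [2.22, 2.22, 2.57, 3.14, 3.14, 3.14].

### API

Orientations are given as [roll, pitch, yaw] about the fixed x, y, z axes, in that order (R = Rz(yaw) Ry(pitch) Rx(roll)).
In Python, from station import telemetry, optics, ctrl gives the robot as it stands.
- The arm moves only by the tool carry_out, never from a script. Its argument "plan" is a list that holds one entry, the list of rows, each a list of 7 numbers: the shift along the tool's x, y, z in mm, then the turn, a rotation vector about the tool's x, y, z in rad, then the finger opening in mm, from 0 to 94. A call has 1 to 20 rows; each row shifts and turns the commanded pose from where the row before left it, along the tool's axes as they then stand; what a row does not reach is not made up. A row lasts 1/12 s, in which the tool goes at most 41.7 mm and 7.16 degrees, less where a joint would pass 70% of its speed; a pose out of reach is approached as far as the arm can. A call with a gripper value outside its range is refused whole. The fingers move at their own pace and stop on an object; "squeeze" is the grip in N (left out, the last holds). Time passes only in rows, so rows that do not move let the fingers close. It gives the time, the measured TCP pose, the force, the opening and the grip force at its end, in the units of the state.
- telemetry.get_obs(): the state, without advancing time (a new reading comes with each control period).
- optics.camera(name): name is "scene" or "side" or "wrist"; returns a dict with "pixels" (480x640x3 uint8, red, green, blue), "intrinsics" (3x3 intrinsics, pixels), "origin" and "rotation" of the camera in the world. Camera axes: x right, y down, z forward; pixel columns grow to the right and rows downward; lengths in m; the calibration is good to about 2 mm. A picture is of the moment at which its call begins. There is no depth.
- ctrl.hand_in(): hands the job in; it is judged then, once.
The state is a dict: "time_s": time; "qpos": joint angles; "joint_vel": joint speeds; "tau": joint torques, N m; "ee_pos": TCP position; "eef_rot": TCP orientation; "force": force on the tool from outside, world axes, zero at the start; "moment": the same for the moment, N m; "grip_width": finger opening in m; "grip_force": force on a finger pad.
Only numpy, scipy, OpenCV 4.12 (cv2) and the standard library are available. Lean on these libraries where they do the work, as an engineer would, in place of code of your own. Each camera call takes 0.05 s, during which the arm holds its last target. There are 200 camera calls.

## Working session

There is one attempt and no reset: what is moved stays moved. The work goes in short steps, Python scripts to look and compute and a tool call to move; the robot and the scene stay as the last step left them, time stands still between calls to the robot, and variables do not carry over. Pictures are saved under pics/ and viewed, at most 10 in all, crops included, and the job is handed in when it is done.

Besides the shell and the picture viewer there is one more tool, called as name(argument=value, ...) on one line, values as JSON. carry_out: Moves the arm, as the interface text tells. Its arguments: {"type":"object","properties":{"plan":{"type":"array","items":{"type":"array","items":{"type":"array","items":{"type":"number"}}}},"squeeze":{"type":"number"}},"required":["plan"]}

```bash
mkdir -p pics; cat > h.py <<'E'
import numpy as np, cv2
from station import telemetry, optics, ctrl
def cam(n,f):
    c=optics.camera(n); cv2.imwrite('pics/'+f,np.ascontiguousarray(c['pixels'][:,:,::-1])); np.savez('pics/'+f+'.npz',**{k:np.array(v) for k,v in c.items()}); return c
def load(f): return np.load('pics/'+f+'.npz')
def ray(c,u,v,z):
    d=np.array(c['rotation'])@np.linalg.inv(np.array(c['intrinsics']))@np.array([u,v,1.]); o=np.array(c['origin'])
    return o+d*(z-o[2])/d[2]
def proj(c,p):
    q=np.array(c['intrinsics'])@(np.array(c['rotation']).T@(np.array(p)-np.array(c['origin']))); return q[:2]/q[2]
E
python3 - <<'E'
from h import *
for n in('scene','side','wrist'):
    c=cam(n,n+'0.png'); print(n,np.round(c['origin'],3),np.round(c['rotation'],2).tolist(),c['intrinsics'][0][0])
o=telemetry.get_obs(); print(o)
E
```

```text
scene [ 1.216 -0.207  0.754] [-2.37, -0.02, 1.27] 438.11835079307554
side [0.283 0.764 0.805] [-2.28, 0.02, -2.76] 472.69847405653854
wrist [ 0.248 -0.498  0.385] [2.87, 0.0, -1.25] 362.2060163313474
{'time_s': 0.15, 'qpos': array([-1.31663393e+00,  3.00325457e-01,  1.52140600e+00, -1.52023223e-05,
        1.32072855e+00, -6.66157548e-02]), 'joint_vel': array([-0.00309549, -0.00067445, -0.00142882, -0.00038614,  0.00069972,
       -0.00066789]), 'tau': array([ 1.44028927e-03, -5.31952214e+01, -3.52818167e+01,  7.08547002e-02,
        2.36059347e-02, -7.87703948e-05]), 'ee_pos': array([ 0.17335383, -0.52176029,  0.2050403 ]), 'eef_rot': array([-3.14072624e+00, -4.30430714e-05,  3.20781897e-01]), 'force': array([-0.04440938,  0.12074474, -0.30225717]), 'moment': array([ 0.01505066, -0.01548506, -0.05147914]), 'grip_force': 0.0, 'grip_width': 0.0939153624376445}
```

View pics/scene0.png

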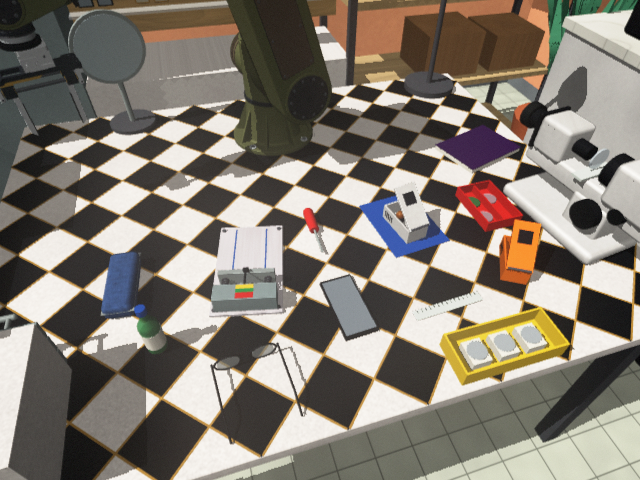

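View pics/side0.png

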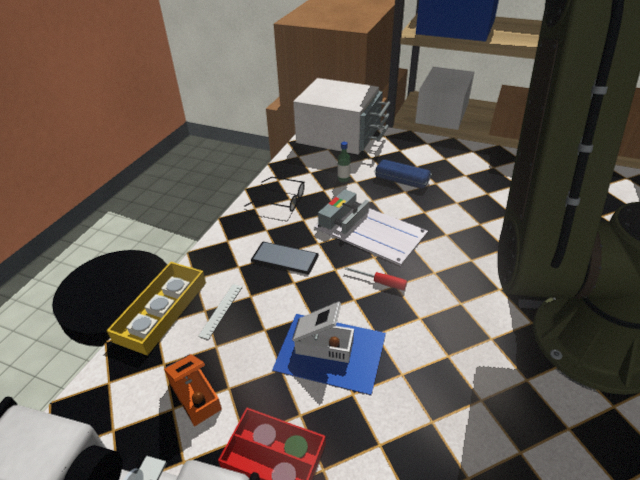

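The scene view shows the housing near (407,215) on the mat, the fixture near (250,268), and the screwdriver between them at (315,230). In the side view the housing is at (325,335) and the fixture at (370,225). The camera rotation comes as rpy, so I'll adapt the helper and zoom in.

```bash
python3 - <<'E'
s=open('h.py').read()
s=s.replace("import numpy as np, cv2","import numpy as np, cv2\nfrom scipy.spatial.transform import Rotation as Rn\ndef RR(c): return Rn.from_euler('xyz',np.array(c['rotation'])).as_matrix()").replace("np.array(c['rotation'])@","RR(c)@").replace("np.array(c['rotation']).T","RR(c).T")
open('h.py','w').write(s)
E
python3 - <<'E'
from h import *
a=cv2.imread('pics/scene0.png');b=cv2.imread('pics/side0.png')
def cr(i,x,y,w,h):
    o=cv2.resize(i[y:y+h,x:x+w],(400,300),interpolation=cv2.INTER_CUBIC)
    for k in range(0,w,10):
        cv2.line(o,(k*400//w,0),(k*400//w,4 if k%20 else 9),(0,0,255),1)
    for k in range(0,h,10): cv2.line(o,(0,k*300//h),(4 if k%20 else 9,k*300//h),(0,0,255),1)
    return o
cv2.imwrite('pics/z1.png',np.vstack([np.hstack([cr(a,350,170,112,84),cr(b,270,295,120,90)]),np.hstack([cr(a,200,220,128,96),cr(b,310,180,128,96)])]))
A,B=load('scene0.png'),load('side0.png')
print('mat centre',ray(A,405,222,0.003),ray(B,331,353,.003))
print('screwdriver',ray(A,305,208,.01),ray(A,325,251,.01), 'fixture',ray(A,250,240,.008))
print('mat corners side',[np.round(ray(B,*p,.003),3).tolist() for p in((296,315),(385,335),(372,391),(274,376))])
print('mat corners scene',[np.round(ray(A,*p,.003),3).tolist() for p in((361,207),(409,189),(449,240),(400,256))])
E
```

```text
mat centre [0.49696434 0.23007939 0.003     ] [0.49415228 0.22834475 0.003     ]
screwdriver [ 0.38253144 -0.0013337   0.01      ] [0.5433296  0.00400847 0.01      ] fixture [ 0.45644904 -0.15717713  0.008     ]
mat corners side [[0.602, 0.163, 0.003], [0.405, 0.145, 0.003], [0.391, 0.28, 0.003], [0.578, 0.319, 0.003]]
mat corners scene [[0.411, 0.143, 0.003], [0.377, 0.296, 0.003], [0.587, 0.307, 0.003], [0.602, 0.17, 0.003]]
```

View pics/z1.png

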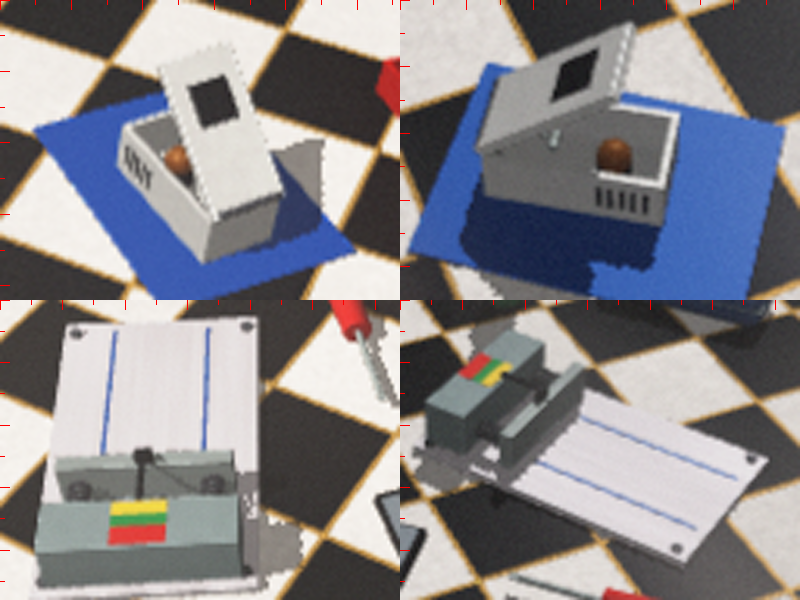

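Zoomed view: the hinge end faces world +x (hinge-end bottom corners at scene ≈(407,243) and (427,235)). The fence is at the +x side of the bed, and the blue lines are clear. Next I turn these into poses.

```bash
python3 - <<'E'
from h import *
A,B=load('scene0.png'),load('side0.png')
def P(c,L,z): return np.array([ray(c,*p,z)[:2] for p in L])
r=lambda x:print(np.round(x,4).tolist())
print('housing bottoms scene: right-hinge,left-hinge,right-rear');r(P(A,[(407.4,243.4),(427.6,235),(383.6,218.2)],.003))
print('side: left-hinge,left-rear');r(P(B,[(295.2,353.5),(349.5,362.5)],.003))
print('side top rear-left');r(P(B,[(354,328.9)],.041))
for n,c,L in(('scene',A,[(237.1,230.2),(266.6,229),(233.3,268.6),(265,268)]),('side',B,[(405,253),(417.8,237.6),(354.8,232.2),(368.9,217.4)])):
    q=P(c,L,.008);print(n,'lines');r(q)
print('bed corners scene -y,+y');r(P(A,[(220.8,227),(282.6,225.8)],.008));print('side +y,-y');r(P(B,[(401.2,263.8),(427.8,230.6)],.008))
# fit housing
from scipy.optimize import least_squares
def pts(x): 
    R=np.array([[np.cos(x[2]),-np.sin(x[2])],[np.sin(x[2]),np.cos(x[2])]])
    f=lambda a,b,z:np.r_[R@[a,b]+x[:2],z]
    return f
def res(x):
    f=pts(x);h=.055;w=.028
    o=[(A,(407.4,243.4),f(h,-w,.003)),(A,(427.6,235),f(h,w,.003)),(A,(383.6,218.2),f(-h,-w,.003)),(B,(295.2,353.5),f(h,w,.003)),(B,(349.5,362.5),f(-h,w,.003)),(B,(354,328.9),f(-h,w,.041))]
    return np.concatenate([proj(c,p)-u for c,u,p in o])
s=least_squares(res,[.49,.22,0]);print('housing',s.x,np.round(s.fun,1))
def res2(x):
    f=pts(x);o=[]
    for c,L in((A,[(220.8,227),(282.6,225.8)]),(B,[(427.8,230.6),(401.2,263.8)])):
        o+=[(c,L[0],f(-.13,-.075,.008)),(c,L[1],f(-.13,.075,.008))]
    for c,L in((A,[(237.1,230.2),(266.6,229),(233.3,268.6),(265,268)]),(B,[(417.8,237.6),(405,253),(368.9,217.4),(354.8,232.2)])):
        n=np.array([-np.sin(x[2]),np.cos(x[2])])
        for p,sg in zip(L,(-1,1,-1,1)): o.append((c,p,None,sg))
    out=[]
    for t in o:
        if t[2] is not None: out+=list(proj(t[0],t[2])-t[1])
        else: out.append(500*((ray(t[0],*t[1],.008)[:2]-x[:2])@n-t[3]*.036))
    return np.array(out)
s=least_squares(res2,[.5,-.16,0]);print('fixture',s.x,np.round(s.fun,1))
E
```

```text
housing bottoms scene: right-hinge,left-hinge,right-rear
[[0.5687, 0.2043], [0.556, 0.2644], [0.4685, 0.1831]]
side: left-hinge,left-rear
[[0.5614, 0.2559], [0.4517, 0.2361]]
side top rear-left
[[0.4618, 0.1823]]
scene lines
[[0.4142, -0.1814], [0.43, -0.1116], [0.5358, -0.2089], [0.5541, -0.1405]]
side lines
[[0.4288, -0.1124], [0.4129, -0.1814], [0.5714, -0.1444], [0.556, -0.2172]]
bed corners scene -y,+y
[[0.3918, -0.2179], [0.4297, -0.0714]]
side +y,-y
[[0.4277, -0.0714], [0.3951, -0.2183]]
housing [0.51693927 0.21110582 0.37923946] [ 2.1  2.7 -2.3  1.  -5.6  3.3  1.4  1.2  1.4 -8.1 -2.7 13.9]
fixture [ 0.53778731 -0.17394692 -0.22962912] [ 0.3  0.6 -0.1 -0.4  0.3  0.3 -0.2 -0.   0.3  0.1  0.8  0.2  0.2 -0.5
 -1.   0.2]
```

```bash
python3 - <<'E'
from h import *
from scipy.optimize import least_squares
A,B=load('scene0.png'),load('side0.png')
def res(x):
    R=np.array([[np.cos(x[2]),-np.sin(x[2])],[np.sin(x[2]),np.cos(x[2])]])
    f=lambda a,b,z:np.r_[R@[a,b]+x[:2],z]
    h=.055;w=.028
    o=[(A,(407.4,243.4),f(h,-w,.003)),(A,(427.6,235),f(h,w,.003)),(A,(383.6,218.2),f(-h,-w,.003)),(B,(295.2,353.5),f(h,w,.003)),(B,(349.0,362.5),f(-h,w,.003)),(B,(354,328.9),f(-h,-w,.041))]
    return np.concatenate([proj(c,p)-u for c,u,p in o])
s=least_squares(res,[.49,.22,0],loss='soft_l1');print('housing',s.x,np.round(s.fun,1))
x=s.x;c,sn=np.cos(x[2]),np.sin(x[2])
print('pad', x[0]-.02*c,x[1]-.02*sn)
W=load('wrist0.png');o=telemetry.get_obs()
Rt=Rn.from_euler('xyz',o['eef_rot']).as_matrix()
print('wrist cam in tool',Rt.T@(W['origin']-o['ee_pos']),np.round(Rt,3).tolist())
E
```

```text
housing [0.5115256  0.22069262 0.19497447] [ 0.2  0.7 -1.3  1.6 -1.  -1.3  0.   1.3  0.   0.5 -0.6 -0.1]
pad 0.4919045496857487 0.2168177879754767
wrist cam in tool [ 0.07794936  0.00072836 -0.17989098] [[0.949, 0.315, -0.0], [0.315, -0.949, 0.001], [0.0, -0.001, -1.0]]
```

carry_out(plan=[[[24,-27,0,0,0,0,0],[24,-27,0,0,0,0,0],[24,-27,0,0,0,0,0],[24,-27,0,0,0,0,0],[24,-27,0,0,0,0,0],[24,-27,0,0,0,0,0],[24,-27,0,0,0,0,0],[24,-27,0,0,0,0,0],[24,-27,0,0,0,0,0],[24,-27,0,0,0,0,0],[24,-27,0,0,0,0,0],[24,-27,0,0,0,0,0],[24,-27,0,0,0,0,0],[24,-27,0,0,0,0,0],[24,-27,0,0,0,0,0],[24,-27,0,0,0,0,0],[24,-27,0,0,0,0,0],[0,0,0,0,0,0.063,0],[0,0,0,0,0,0.063,0],[0,0,0,0,0,0,0]]], squeeze=10)

```text
time_s: 1.82
ee_pos: [0.4158, 0.0429, 0.2052]
eef_rot: [-3.141, 0.001, 0.193]
force: [-0.5, -0.4, -0.9]
grip_width: 0.0005
grip_force: 0.0
```

```bash
cat >> h.py <<'E'
def delta(t):
    o=telemetry.get_obs();R=Rn.from_euler('xyz',o['eef_rot']).as_matrix()
    return np.round(R.T@(np.array(t)-o['ee_pos'])*1000,1)
E
python3 - <<'E'
from h import *
c=cam('wrist','w1.png'); print(delta([.4919,.2168,.10]),telemetry.get_obs()['eef_rot'])
for p in((.4919,.2168,.049),(.4576,.2386,.041),(.463,.183,.041)): print(proj(c,p))
E
```

```text
[ 108.7 -156.1  105.3] [-3.14146994e+00  4.14336439e-04  1.96191188e-01]
[133.10225831 105.27356219]
[111.02318958 140.37403364]
[172.32583485 146.39660577]
```

View pics/w1.png

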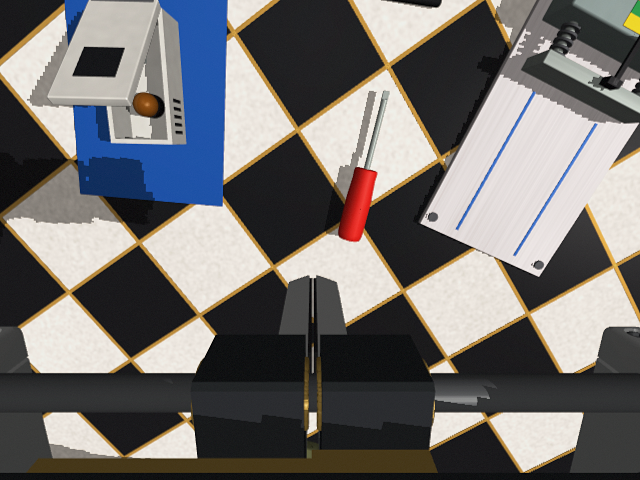

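carry_out(plan=[[[21.8,-31.2,0,0,0,0,0],[21.8,-31.2,0,0,0,0,0],[21.8,-31.2,0,0,0,0,0],[21.8,-31.2,0,0,0,0,0],[21.5,-31.3,0,0,0,0,0],[0,0,20,0,0,0,0],[0,0,20,0,0,0,0],[0,0,20,0,0,0,0],[0,0,15,0,0,0,0],[0,0,6,0,0,0,0],[0,0,6,0,0,0,0],[0,0,6,0,0,0,0],[0,0,6,0,0,0,0],[0,0,6,0,0,0,0],[0,0,6,0,0,0,0],[0,0,6,0,0,0,0],[0,0,6,0,0,0,0],[0,0,6,0,0,0,0],[0,0,6,0,0,0,0],[0,0,6,0,0,0,0]]])

```text
time_s: 3.53
ee_pos: [0.4922, 0.2165, 0.0637]
eef_rot: [3.142, 0.0, 0.195]
force: [0.2, 1.1, -0.8]
grip_width: 0.0005
grip_force: 0.0
```

carry_out(plan=[[[0,0,4,0,0,0,0],[0,0,4,0,0,0,0],[0,0,3,0,0,0,0],[0,0,2,0,0,0,0],[0,0,1.5,0,0,0,0],[0,0,0,0,0,0,0],[0,0,0,0,0,0,0]]])

```text
time_s: 4.12
ee_pos: [0.4924, 0.2165, 0.0501]
eef_rot: [-3.142, -0.0, 0.195]
force: [-0.2, -0.6, -0.3]
grip_width: 0.0002
grip_force: 0.0
```

carry_out(plan=[[[0,0,1,0,0,0,0],[0,0,1,0,0,0,0],[0,0,0,0,0,0,0]]])

```text
time_s: 4.37
ee_pos: [0.4926, 0.2166, 0.049]
eef_rot: [-3.141, -0.001, 0.195]
force: [-4.7, -1.7, 10.5]
grip_width: 0.0004
grip_force: 5.5
```

```bash
python3 - <<'E'
from h import *
o=telemetry.get_obs();print(o['ee_pos'],o['force'])
a=cam('scene','s2.png');b=cam('side','d2.png')
a=cv2.imread('pics/s2.png');b=cv2.imread('pics/d2.png')
f=lambda i,x,y:cv2.resize(i[y:y+90,x:x+120],(400,300),interpolation=cv2.INTER_CUBIC)
cv2.imwrite('pics/z2.png',np.hstack([f(a,345,170),f(b,270,295)]))
E
```

```text
[0.49258489 0.21661172 0.04896024] [-4.70085646 -1.70827329 10.52960383]
```

View pics/z2.png

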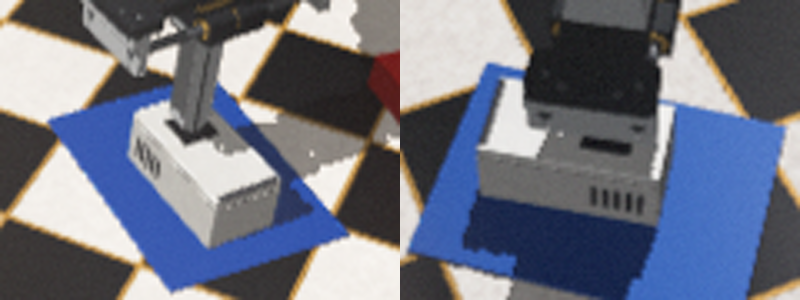

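The cover is shut in both views (flat top, 10 N at z = 0.049, the expected height) and the housing has not shifted. Next: lift, open and grasp at the centre.

carry_out(plan=[[[0,0,-10,0,0,0,0],[0,0,-20,0,0,0,90],[9.7,0,-20,0,0,0,90],[9.7,-0.4,0,0,0,0,90],[0,0,0,0,0,0,90],[0,0,0,0,0,0,90],[0,0,0,0,0,0,90],[0,0,0,0,0,0,90]]])

```text
time_s: 5.13
ee_pos: [0.5106, 0.2205, 0.0974]
eef_rot: [3.141, 0.001, 0.195]
force: [0.3, -0.6, -0.1]
grip_width: 0.0437
grip_force: 0.0
```

```bash
python3 - <<'E'
from h import *
print(delta([.5115,.2207,.009]),telemetry.get_obs()['eef_rot'],telemetry.get_obs()['grip_width'])
c=cam('wrist','w2.png')
for z,b in((.049,.028),(.003,.028)):
  for sx,sy in((-1,-1),(-1,1),(1,-1),(1,1)):
    print(z,sx,sy,proj(c,[.5115+.981*.055*sx-.194*b*sy,.2207+.194*.055*sx+.981*b*sy,z]).round())
E
```

```text
[ 1.1 -0.1 88.4] [3.14141268e+00 1.31151185e-03 1.94878621e-01] 0.04366017322824968
0.049 -1 -1 [352. 335.]
0.049 -1 1 [272. 335.]
0.049 1 -1 [356. 178.]
0.049 1 1 [267. 178.]
0.003 -1 -1 [346. 306.]
0.003 -1 1 [278. 306.]
0.003 1 -1 [349. 171.]
0.003 1 1 [274. 172.]
```

View pics/w2.png

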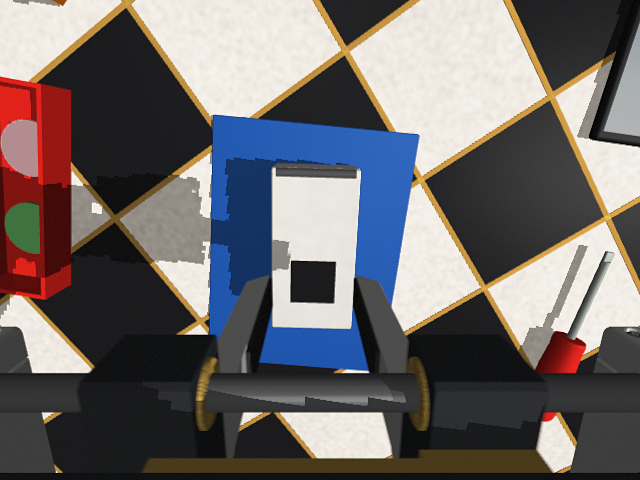

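The housing sits about 4 mm further along x and is rotated about -0.025 rad compared with my estimate (front corners at (272,168)/(360,168), rear (272,326)/(351,328)). I'll correct for that and finish opening before descending.

carry_out(plan=[[[5,1,0,0,0,0.025,92],[0,0,0,0,0,0,92],[0,0,0,0,0,0,92],[0,0,0,0,0,0,92],[0,0,0,0,0,0,92],[0,0,0,0,0,0,92],[0,0,0,0,0,0,92],[0,0,20,0,0,0,92],[0,0,20,0,0,0,92],[0,0,20,0,0,0,92],[0,0,14,0,0,0,92],[0,0,7,0,0,0,92],[0,0,7,0,0,0,92],[0,0,0,0,0,0,92]]])

```text
time_s: 6.35
ee_pos: [0.516, 0.2205, 0.0092]
eef_rot: [3.141, 0.001, 0.17]
force: [-0.0, 0.5, -0.3]
grip_width: 0.0921
grip_force: 0.0
```

carry_out(plan=[[[0,0,0,0,0,0,70],[0,0,0,0,0,0,62],[0,0,0,0,0,0,59],[0,0,0,0,0,0,57],[0,0,0,0,0,0,55],[0,0,0,0,0,0,50],[0,0,0,0,0,0,45],[0,0,0,0,0,0,45],[0,0,0,0,0,0,45]]], squeeze=30)

```text
time_s: 7.1
ee_pos: [0.5165, 0.2207, 0.0102]
eef_rot: [-3.141, -0.0, 0.17]
force: [-1.3, -0.6, 4.3]
grip_width: 0.0561
grip_force: 30.0
```

carry_out(plan=[[[0,0,-5,0,0,0,45],[0,0,-15,0,0,0,45],[0,0,-25,0,0,0,45],[0,0,-25,0,0,0.08,45],[0,0,-20,0,0,0.08,45],[0,0,0,0,0,0.08,45],[0,0,0,0,0,0.08,45],[0,0,0,0,0,0.08,45],[6.7,31.6,0,0,0,0,45],[6.7,31.6,0,0,0,0,45],[6.7,31.6,0,0,0,0,45],[6.7,31.6,0,0,0,0,45],[6.7,31.6,0,0,0,0,45],[6.7,31.6,0,0,0,0,45],[6.7,31.6,0,0,0,0,45],[6.7,31.6,0,0,0,0,45],[6.7,31.6,0,0,0,0,45],[6.7,31.6,0,0,0,0,45],[6.7,31.6,0,0,0,0,45],[6.7,31.6,0,0,0,0,45]]])

```text
time_s: 8.77
ee_pos: [0.5075, -0.1684, 0.0998]
eef_rot: [-3.141, 0.001, -0.23]
force: [0.5, 0.3, -3.1]
grip_width: 0.0558
grip_force: 30.0
```

carry_out(plan=[[[0,0,0,0,0,0,45],[0,0,0,0,0,0,45]]])

```text
time_s: 8.93
ee_pos: [0.5075, -0.1681, 0.0996]
eef_rot: [-3.141, 0.001, -0.233]
force: [-0.1, 1.1, -3.4]
grip_width: 0.0557
grip_force: 30.0
```

```bash
python3 - <<'E'
from h import *
print(delta([.5086,-.1671,.05]),telemetry.get_obs()['eef_rot'])
c=cam('wrist','w3.png')
F=np.array([.5378,-.1739]);y=-.2296;R=np.array([[np.cos(y),-np.sin(y)],[np.sin(y),np.cos(y)]])
for p in((-.03,.036,.008),(.04,.036,.008),(-.03,-.036,.008),(.04,-.036,.008),(.04,.06,.045),(.04,-.06,.045)): print(p,proj(c,np.r_[R@p[:2]+F,p[2]]).round())
E
```

```text
[ 0.9 -1.2 49.6] [-3.14142178e+00  1.04791562e-03 -2.32739746e-01]
(-0.03, 0.036, 0.008) [264. 244.]
(0.04, 0.036, 0.008) [261. 152.]
(-0.03, -0.036, 0.008) [357. 244.]
(0.04, -0.036, 0.008) [360. 151.]
(0.04, 0.06, 0.045) [214. 153.]
(0.04, -0.06, 0.045) [405. 153.]
```

View pics/w3.png

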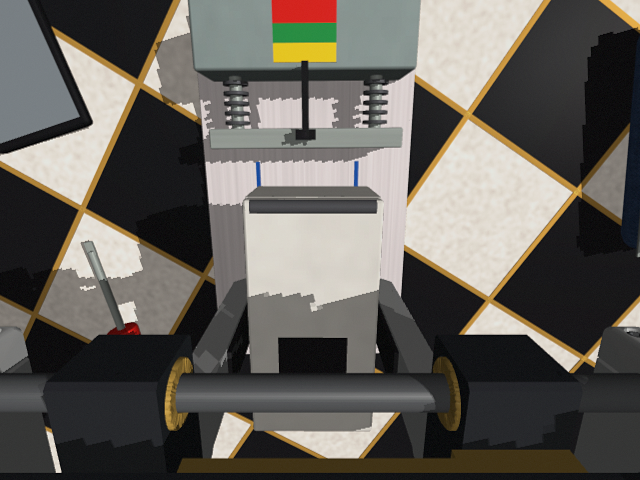

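Lines at columns 258 and 357 and fence ends at 210 and 402 have their centre about 3 px left of the prediction. I'll shift 2.5 mm that way and lower the housing.

carry_out(plan=[[[0,-2.5,0,0,0,0,45],[0,0,20,0,0,0,45],[0,0,20,0,0,0,45],[0,0,20,0,0,0,45],[0,0,12,0,0,0,45],[0,0,6,0,0,0,45],[0,0,3,0,0,0,45],[0,0,0,0,0,0,45],[0,0,0,0,0,0,45]]])

```text
time_s: 9.73
ee_pos: [0.5092, -0.1645, 0.0198]
eef_rot: [3.141, -0.001, -0.23]
force: [0.2, -1.3, -3.6]
grip_width: 0.0559
grip_force: 30.0
```

carry_out(plan=[[[0,0,1,0,0,0,45],[0,0,1,0,0,0,45],[0,0,0,0,0,0,45]]])

```text
time_s: 9.98
ee_pos: [0.5088, -0.1646, 0.0172]
eef_rot: [3.142, -0.001, -0.23]
force: [-0.6, -0.2, -4.0]
grip_width: 0.0557
grip_force: 30.0
```

carry_out(plan=[[[0,0,1,0,0,0,45],[0,0,0.7,0,0,0,45],[0,0,0,0,0,0,45]]])

```text
time_s: 10.23
ee_pos: [0.5087, -0.1645, 0.0153]
eef_rot: [3.142, -0.0, -0.23]
force: [-0.9, -0.1, -3.7]
grip_width: 0.056
grip_force: 30.0
```

carry_out(plan=[[[0,0,0.7,0,0,0,45],[0,0,0.3,0,0,0,45],[0,0,0,0,0,0,45]]])

```text
time_s: 10.48
ee_pos: [0.5088, -0.1645, 0.0152]
eef_rot: [3.142, -0.0, -0.23]
force: [-5.2, 2.2, 10.4]
grip_width: 0.0561
grip_force: 30.0
```

carry_out(plan=[[[0,0,-0.4,0,0,0,45],[2,0,0,0,0,0,45],[3,0,0,0,0,0,45],[3,0,0,0,0,0,45],[2,0,0,0,0,0,45],[1,0,0,0,0,0,45],[0,0,0,0,0,0,45]]])

```text
time_s: 11.07
ee_pos: [0.5194, -0.1671, 0.0152]
eef_rot: [3.142, 0.0, -0.23]
force: [-5.7, 2.2, 6.9]
grip_width: 0.0554
grip_force: 30.0
```

```bash
cat >> h.py <<'E'
def look(k):
    o=telemetry.get_obs();F=np.array([.5378,-.1739]);y=-.2296;R=np.array([[np.cos(y),-np.sin(y)],[np.sin(y),np.cos(y)]])
    print('fixture xy',R.T@(o['ee_pos'][:2]-F),'Fxy',R.T@o['force'][:2],o['force'][2],o['ee_pos'][2],'yaw',o['eef_rot'][2])
    cam('wrist','w%s.png'%k);cam('scene','s%s.png'%k)
    a=cv2.imread('pics/w%s.png'%k)[0:300,170:470];b=cv2.imread('pics/s%s.png'%k)[220:320,195:295]
    cv2.imwrite('pics/z%s.png'%k,np.hstack([cv2.resize(i,(400,400),interpolation=cv2.INTER_CUBIC) for i in(a,b)]))
E
python3 -c "
from h import *
look('4')"
```

```text
fixture xy [-0.0194439   0.00247868] Fxy [-6.07704193  0.86227493] 6.9434335270141405 0.01517167353632003 yaw -0.23022150699751132
```

View pics/z4.png

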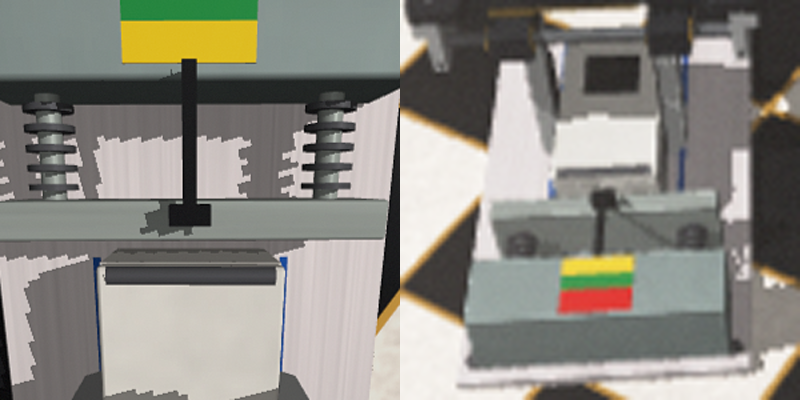

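The housing is centred between the lines and square; the pointer is still at rest, with roughly a 4 mm gap to the fence. I'll ease the downforce and keep pushing.

carry_out(plan=[[[0,0,-0.3,0,0,0,45],[1,0,0,0,0,0,45],[2,0,0,0,0,0,45],[2,0,0,0,0,0,45],[2,0,0,0,0,0,45],[2,0,0,0,0,0,45],[1,0,0,0,0,0,45],[0,0,0,0,0,0,45]]])

```text
time_s: 11.83
ee_pos: [0.5289, -0.1693, 0.0152]
eef_rot: [3.142, 0.001, -0.23]
force: [-6.8, 2.7, 7.0]
grip_width: 0.0561
grip_force: 30.0
```

```bash
python3 -c "
from h import *
look('5')"
```

```text
fixture xy [-0.00972212  0.00248537] Fxy [-7.26510562  1.02564175] 6.9910254997749535 0.015231694967937092 yaw -0.2301202576683299
```

carry_out(plan=[[[2,0,0,0,0,0,45],[2,0,0,0,0,0,45],[1,0,0,0,0,0,45],[1,0,0,0,0,0,45],[0,0,0,0,0,0,45]]])

```text
time_s: 12.35
ee_pos: [0.5341, -0.1705, 0.0152]
eef_rot: [-3.142, 0.002, -0.23]
force: [-10.8, 3.5, 11.0]
grip_width: 0.0554
grip_force: 30.0
```

```bash
python3 -c "
from h import *
look('6')
for k in '56':
    a=cv2.imread('pics/w%s.png'%k);h=cv2.cvtColor(a,cv2.COLOR_BGR2HSV)
    for n,l,u in(('yel',20,32),('grn',55,85)):
        m=cv2.inRange(h,(l,120,90),(u,255,255))[:150,230:400];r=np.where(m.sum(1)>255*30)[0];print(k,n,r.min() if len(r) else 0,r.max() if len(r) else 0)
    d=(a[:150,250:380].max(2)<45); print([ (i,int(d[i].sum())) for i in range(0,150,4)])
"
```

```text
fixture xy [-0.00435042  0.00249981] Fxy [-11.32990814   0.94659325] 10.975284646202594 0.01520614102833891 yaw -0.22998532809182648
5 yel 46 76
5 grn 15 45
[(0, 0), (4, 0), (8, 0), (12, 0), (16, 0), (20, 0), (24, 0), (28, 0), (32, 0), (36, 0), (40, 0), (44, 0), (48, 0), (52, 0), (56, 0), (60, 0), (64, 0), (68, 10), (72, 10), (76, 10), (80, 10), (84, 10), (88, 15), (92, 130), (96, 130), (100, 10), (104, 10), (108, 10), (112, 10), (116, 10), (120, 10), (124, 10), (128, 10), (132, 10), (136, 10), (140, 10), (144, 10), (148, 10)]
6 yel 63 92
6 grn 32 61
[(0, 0), (4, 0), (8, 0), (12, 0), (16, 0), (20, 0), (24, 0), (28, 0), (32, 0), (36, 0), (40, 0), (44, 0), (48, 0), (52, 0), (56, 0), (60, 0), (64, 0), (68, 10), (72, 10), (76, 10), (80, 10), (84, 10), (88, 10), (92, 10), (96, 10), (100, 10), (104, 82), (108, 130), (112, 10), (116, 10), (120, 10), (124, 10), (128, 10), (132, 10), (136, 10), (140, 10), (144, 10), (148, 10)]
```

View pics/z6.png

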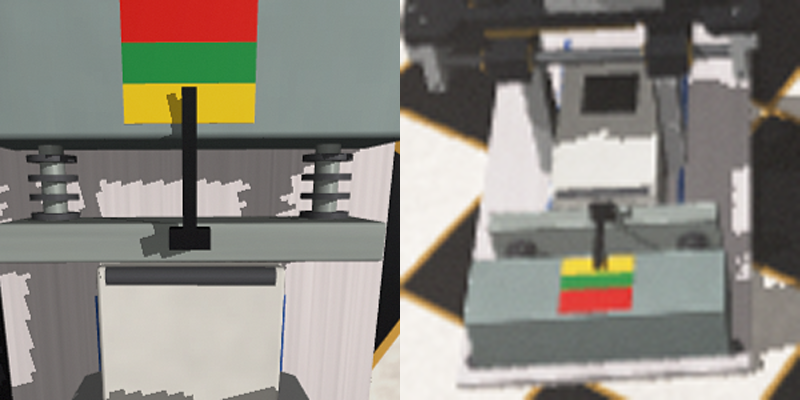

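The pointer tip is at row ~65 against the yellow/green border at ~62, so the fence is about 8.5 mm in (≈5 N). About 6.5 mm more is needed.

carry_out(plan=[[[2,0,-0.2,0,0,0,45],[2,0,0,0,0,0,45],[1,0,0,0,0,0,45],[1,0,0,0,0,0,45],[0.8,0,0,0,0,0,45],[0,0,0,0,0,0,45],[0,0,0,0,0,0,45]]], squeeze=40)

```text
time_s: 13.03
ee_pos: [0.5401, -0.1719, 0.0152]
eef_rot: [-3.142, 0.004, -0.23]
force: [-16.7, 3.0, 12.7]
grip_width: 0.0559
grip_force: 40.0
```

```bash
python3 -c "
from h import *
look('7')
for k in '7':
    a=cv2.imread('pics/w%s.png'%k);h=cv2.cvtColor(a,cv2.COLOR_BGR2HSV)
    for n,l,u in(('yel',20,32),('grn',55,85)):
        m=cv2.inRange(h,(l,120,90),(u,255,255))[:150,230:400];r=np.where(m.sum(1)>255*30)[0];print(k,n,r.min() if len(r) else 0,r.max() if len(r) else 0)
    d=(a[:150,250:380].max(2)<45); print('tip',np.where(d.sum(1)>=8)[0][0])
"
```

```text
fixture xy [0.00181626 0.0024671 ] Fxy [-16.96495982  -0.88263921] 12.683595796866138 0.015248331061513572 yaw -0.22991601333472422
7 yel 51 110
7 grn 51 80
tip 0
```

View pics/z7.png

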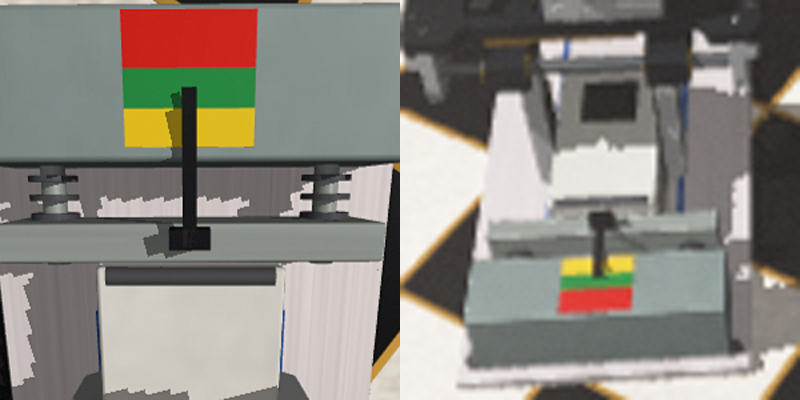

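The tip is at crop row 87, in the middle of the green field (67–107), with the housing square between the lines. I'll hold to confirm it is steady.

carry_out(plan=[[[0,0,0,0,0,0,45],[0,0,0,0,0,0,45],[0,0,0,0,0,0,45],[0,0,0,0,0,0,45],[0,0,0,0,0,0,45],[0,0,0,0,0,0,45],[0,0,0,0,0,0,45],[0,0,0,0,0,0,45]]])

```text
time_s: 13.8
ee_pos: [0.5401, -0.1719, 0.0153]
eef_rot: [-3.142, 0.004, -0.23]
force: [-17.4, 3.7, 12.2]
grip_width: 0.0558
grip_force: 40.0
```

```bash
python3 -c "
from h import *
look('8')
d=cv2.absdiff(cv2.imread('pics/z8.png')[:,:400],cv2.imread('pics/z7.png')[:,:400]);print('image change',d.mean(),d.max())
o=telemetry.get_obs();print(o['grip_force'],o['grip_width'])
if d.mean()<2 and o['grip_force']>30: print(ctrl.hand_in())"
```

```text
fixture xy [0.00183081 0.00248765] Fxy [-17.74071631  -0.33176282] 12.173396465640344 0.01525165036625422 yaw -0.22986713847570517
image change 0.7766666666666666 78
40.00042453408241 0.05574328074596516
the job is handed in; nothing more can be done
None
```

The job is handed in at about 14 s: the cover is snapped shut, and the housing sits between the blue lines, held square against the fence with the pointer in mid-green (about 9 N).

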